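# Open the winder's chuck and hold it

### The job

Get the coil winder's chuck open for a colleague to fit a bobbin: lift the dust cap off the spindle and stand it, open side down, on the flat rubber mat without dropping it. Then flip the safety catch right over towards the front of the machine, clear of the lever, and only then pull the lever with the barrel grip that it blocked all the way to its front stop, and finish while still gripping and holding the lever there. Leave the small bobbin on the deck, the wire spool and the oil bottle where they are.

Things in the scene. Friction and masses are not known exactly. Their poses are not given: they have to be found in the camera images.
- winder: Bench coil winder, fixed: cream and aluminium base 260 (x) x 270 (y) mm, deck top at z 50 mm. Origin under the base's centre; front = -x, facing the robot, turned up to 0.25 rad either way; y left, z up. Right of the deck (x 20, y -75 mm): the capped spindle. Left (y +55 mm): the catch and, behind it, the lever. Back right: a black block 50 mm high on the deck, front face at x 103 mm.
- cap: Loose grey dust cap, about 60 g, open below, on the deck over the upright spindle (19 mm radius, then 16 mm; 36 mm tall; 6 mm play): 56 mm diameter, 50 mm high, flat top with a round knob 20 mm diameter, 30 mm tall (50 to 80 mm above the rim). Origin: centre of the open rim (underside), z up. Rises 40 mm to clear the spindle.
- mat_top (a point): Centre of the top face of the flat black rubber mat, 120 x 120 x 5 mm, fixed on the bench to the left or right of the winder (a shallow grey tray with bobbins in it is on the other side). x, y along its edges, z up.
- catch (a joint): Angle of the safety catch (rad): 0 = lying level, blocking the lever; grows as it is flipped up and over towards the front (-x of the winder) to its stop at 2.9. Light and unsprung: it falls back below about 1.57 and falls over by itself to the front past it. Clear of the lever from about 1 rad on; counts as flipped over beyond 2.0.
- catch_pivot (a point): Hinge point of the catch between two bracket cheeks, 110 mm above the bench. The hinge axis is the winder's y. The cheeks are 26 mm wide over all along y, reach to 118 mm above the bench.
- catch_disc (a point): Centre of the catch's thumb disc: dark steel, 20 mm diameter, 18 mm wide along the winder's y, 85 mm from catch_pivot. The catch is a steel bar 10 mm wide (y), 12 mm thick, running 118 mm from pivot to lever stem, 33 mm of it beyond the disc. At 0 the disc is 60 mm above the deck. It can be pinched across its width from above and carried round the hinge.
- lever (a joint): Angle of the lever (rad): 0 = at rest, leaning 0.45 rad to the back; grows as its grip is pulled to the front; front stop at 0.9. Sprung: about 2 N at the grip to start and 6.5 N at the front stop, returns by itself when let go. The catch blocks it after about 0.1.
- lever_pivot (a point): Hinge point of the lever, 70 mm above the bench; the axis is the winder's y.
- lever_arm: The lever: steel stem 11 mm diameter with a black barrel grip on its end, a cylinder 30 mm diameter, 28 mm long, axis along the winder's y. Origin at the grip's centre, 130 mm from lever_pivot; at rest 187 mm above the bench.
- bobbin: Bystander: small loose copper bobbin, 32 mm diameter, 28 mm high, on the front right of the winder's deck. Origin under its centre.
- wire_spool: Bystander: loose black and copper wire spool, 68 mm diameter, 60 mm high. Origin under its centre.
- oil_bottle: Bystander: loose white bottle, 44 mm diameter, 110 mm high. Origin under its centre.
Not all that is in view belongs to the job. What is shaped like the cap but red or turquoise is not meant. Leave any purple look-alike of the part that bears mat_top alone.

How it is judged:
By the outcome, as a careful person would: the job done as asked, in the order asked, and still so for the second after the job is handed in, while the arm keeps its last pose, push and grip.
It also fails if it takes over 64 s, if anything falls off the work surface, if the arm or the gripper's body presses on something with over 40 N, if the wrist force passes 120 N, or if a joint passes its speed limit or range.

### The arm

A 6-joint arm with a two-finger parallel gripper is mounted at the origin on the work surface. World frame = base frame: x ahead of the robot, y to its left, z up, the work surface at z = 0. Lengths are in m, angles in rad, forces in N, time in s.
With the tool pointing down it reaches from about 0.35 to 0.975 m from the base axis. Payload 4.9 kg.
Tool frame: the origin (TCP) lies midway between the tips of the shut fingers; the grasp point (between the pads) lies 19 mm behind it; z points along the fingers, y is the direction in which the jaws open and shut (so a half turn about z gives the same grasp; the last joint's range is limited). The gripper opens to 85 mm and grips with 20 to 120 N. Pads are 22 mm wide; open, the fingers measure 114 mm over their backs; the gripper's body (76 mm by 85 mm) begins 54 mm behind the grasp point. The pads swing forward as they close: fully open they stand 13 mm farther back than shut.
Start: joints at [-0.119, 0.053, 1.613, -0, 1.476, -0.119], TCP at [0.625, 0, 0.21] pointing down, gripper open.
Joint ranges: [-3.01, 3.01], [-1.01, 2.22], [0.06, 2.58], [-1.02, 4.17], [0.09, 2.62], [-3.14, 3.14]. Speed limits (rad/s): [2.57, 2.57, 3.14, 3.14, 3.14, 3.14].

### API

Orientations are given as a rotation vector (axis times angle).
In Python, from station import ctrl gives the robot as it stands.
- The arm moves only by the shell command python3 -m jog 'ROWS' [FORCE]. ROWS is JSON, one flat list of numbers, 7 for each row, row after row: the opening, from 0 (shut) to 1 (fully open), then the shift along the tool's x, y, z in m, then the turn, a rotation vector about the tool's x, y, z in degrees. A call has 1 to 10 rows; each row shifts and turns the commanded pose from where the row before left it, along the tool's axes as they then stand; what a row does not reach is not made up. A row lasts 1/8 s, in which the tool goes at most 62.5 mm and 10.7 degrees, less where a joint would pass 70% of its speed; a pose out of reach is approached as far as the arm can. A call with a gripper value outside its range is refused whole. The fingers move at their own pace and stop on an object; FORCE is the grip in N (left out, the last holds). Time passes only in rows, so rows that do not move let the fingers close. It gives the time, the measured TCP pose, the force and the opening at its end, in the units of the state.
- ctrl.get_obs(): the state, without advancing time (a new reading comes with each control period).
- ctrl.get_image(name): name is "scene" or "side" or "wrist"; returns a dict with "image" (480x640x3 uint8, blue, green, red), "camera_matrix" (3x3 intrinsics, pixels), "dist_coeffs" ([k1, k2, p1, p2, k3] as OpenCV has them; the pictures are not rectified), "rvec" (rotation vector, rad) and "tvec" (3), from world to camera coordinates, as OpenCV has them; the wrist camera has in their place "mount" (4x4, takes a point from camera to tool coordinates, whose origin is the TCP and whose axes are the flange's). Camera axes: x right, y down, z forward; pixel columns grow to the right and rows downward; lengths in m; the calibration is good to about 2 mm. A picture is of the moment at which its call begins: read the wrist's pose just before it. There is no depth.
- ctrl.finish_job(): hands the job in, once; it reports no verdict.
Trained networks look in a picture, given as the dict that the camera call returned (one of the last four; its "shot" number tells which), for a name from the list of things; names that differ only in an ending like _2 or _b are one class to them, and where a whole thing is asked for, a point or a joint stands for the part that bears it (a point fixed in the world has none). Each returns a list of dicts, best first, with "p" (0 to 1); they miss things now and then, are a little off and sometimes report something else, mostly with a low value. They report only what shows in the picture. A call takes as long as a camera call. They do not tell look-alikes from the thing itself.
- ctrl.boxes_of(target, picture): "box" ([centre column, centre row, width, height] in pixels, round what is visible of it).
The state is a dict: "t": time; "q": joint angles; "dq": joint speeds; "effort": joint torques, N m; "tool_pos": TCP position; "tool_rot": TCP orientation; "contact_force": force on the tool from outside, world axes, zero at the start; "wrist_torque": the same for the moment, N m; "opening": finger opening in m.
Only numpy, scipy, OpenCV 4.12 (cv2) and the standard library are available. Lean on these libraries where they do the work, as an engineer would, in place of code of your own. Each camera call takes 0.05 s, during which the arm holds its last target. There are 200 camera calls.

## Working session

There is one attempt and no reset: what is moved stays moved. The work goes in short steps, Python scripts to look and compute and a shell command to move; the robot and the scene stay as the last step left them, time stands still between calls to the robot, and variables do not carry over. Pictures are saved under pics/ and viewed, about 8 in all and at most 12, crops included, and the job is handed in when it is done.

```bash
mkdir -p pics; ls; cat > h.py <<'E'
import numpy as np, cv2
from scipy.spatial.transform import Rotation as R
from station import ctrl
def cam(p, obs=None):
    if 'mount' in p:
        T=np.eye(4);T[:3,:3]=R.from_rotvec(obs['tool_rot']).as_matrix();T[:3,3]=obs['tool_pos']
        W=T@np.array(p['mount']); Ri=W[:3,:3]; c=W[:3,3]
        Rw=Ri.T; return cv2.Rodrigues(Rw)[0], -Rw@c
    return np.array(p['rvec'],float).reshape(3,1), np.array(p['tvec'],float).ravel()
def ray(p,uv,obs=None):
    rv,tv=cam(p,obs); Rm=cv2.Rodrigues(rv)[0]
    n=cv2.undistortPoints(np.array([[uv]],float),np.array(p['camera_matrix']),np.array(p['dist_coeffs']))[0,0]
    d=Rm.T@np.r_[n,1]; return -Rm.T@tv, d/np.linalg.norm(d)
def at_z(p,uv,z,obs=None):
    c,d=ray(p,uv,obs); return c+d*(z-c[2])/d[2]
def tri(rays):
    A=0;b=0
    for c,d in rays:
        M=np.eye(3)-np.outer(d,d); A=A+M; b=b+M@c
    return np.linalg.solve(A,b)
def proj(p,X,obs=None):
    rv,tv=cam(p,obs); return cv2.projectPoints(np.array(X,float).reshape(-1,3),rv,tv,np.array(p['camera_matrix']),np.array(p['dist_coeffs']))[0][:,0]
E
python3 - <<'E'
from h import *
np.set_printoptions(precision=3,suppress=True)
o=ctrl.get_obs(); print(o['tool_pos'],o['tool_rot'],o['opening'])
for n in ['scene','side','wrist']:
    o=ctrl.get_obs(); p=ctrl.get_image(n); cv2.imwrite(f'pics/{n}0.png',p['image'])
    if n!='wrist': print(n,ray(p,(320,240)))
    else: print(np.array(p['mount']))
    for t in ['winder','cap','mat_top','catch','catch_pivot','catch_disc','lever','lever_pivot','lever_arm','bobbin','wire_spool','oil_bottle']:
        try: print(n,t,[(np.round(b['box']).tolist(),round(b['p'],2)) for b in ctrl.boxes_of(t,p)[:4]])
        except Exception as e: print(n,t,'ERR',e)
E
```

```text
pics
[0.624 0.    0.209] [-2.22  -2.22   0.002] 0.08528012735464473
scene (array([ 0.99 , -0.36 ,  0.853]), array([-0.514,  0.364, -0.777]))
scene winder [([327.0, 278.0, 155.0, 128.0], 0.63)]
scene cap [([298.0, 278.0, 25.0, 33.0], 0.94), ([327.0, 379.0, 26.0, 38.0], 0.81), ([416.0, 316.0, 26.0, 32.0], 0.62)]
scene mat_top [([195.0, 324.0, 75.0, 66.0], 0.93), ([157.0, 251.0, 66.0, 52.0], 0.8)]
scene catch [([346.0, 238.0, 34.0, 39.0], 0.53)]
scene catch_pivot [([369.0, 258.0, 27.0, 30.0], 0.61), ([328.0, 279.0, 156.0, 131.0], 0.57)]
scene catch_disc [([347.0, 238.0, 30.0, 40.0], 0.72), ([277.0, 249.0, 10.0, 17.0], 0.58), ([253.0, 378.0, 38.0, 40.0], 0.49)]
scene lever [([369.0, 258.0, 32.0, 28.0], 0.76)]
scene lever_pivot [([326.0, 277.0, 153.0, 133.0], 0.75), ([458.0, 235.0, 25.0, 41.0], 0.61)]
scene lever_arm [([370.0, 258.0, 28.0, 23.0], 0.89), ([328.0, 279.0, 158.0, 137.0], 0.72)]
scene bobbin [([278.0, 246.0, 8.0, 15.0], 0.58), ([371.0, 257.0, 29.0, 30.0], 0.46), ([298.0, 279.0, 26.0, 36.0], 0.22)]
scene wire_spool [([256.0, 379.0, 37.0, 49.0], 0.61), ([194.0, 323.0, 78.0, 66.0
[... 1313 characters left out ...]
, 66.0, 82.0], 0.66), ([203.0, 335.0, 59.0, 90.0], 0.59), ([441.0, 124.0, 86.0, 78.0], 0.56)]
wrist mat_top [([196.0, 431.0, 4.0, 11.0], 0.47), ([194.0, 233.0, 352.0, 386.0], 0.26)]
wrist catch [([154.0, 179.0, 194.0, 47.0], 0.78)]
wrist catch_pivot [([155.0, 180.0, 193.0, 44.0], 0.34)]
wrist catch_disc [([155.0, 181.0, 196.0, 49.0], 0.59)]
wrist lever [([299.0, 222.0, 135.0, 100.0], 0.59)]
wrist lever_pivot [([193.0, 231.0, 349.0, 384.0], 0.71), ([299.0, 222.0, 131.0, 99.0], 0.52)]
wrist lever_arm [([298.0, 224.0, 127.0, 104.0], 0.93)]
wrist bobbin [([68.0, 311.0, 62.0, 49.0], 0.97)]
wrist wire_spool [([325.0, 426.0, 37.0, 13.0], 0.72), ([69.0, 313.0, 59.0, 51.0], 0.47)]
wrist oil_bottle []
```

```bash
python3 - <<'E'
import cv2,numpy as np
a=cv2.imread('pics/scene0.png');b=cv2.imread('pics/side0.png')
cv2.imwrite('pics/c1.png',cv2.resize(a[180:430,120:500],None,fx=2.1,fy=2.1,interpolation=3))
cv2.imwrite('pics/c2.png',cv2.resize(b[130:480,220:520],None,fx=1.7,fy=1.7,interpolation=3))
E
```

```text
(no output)
```

View pics/c1.png

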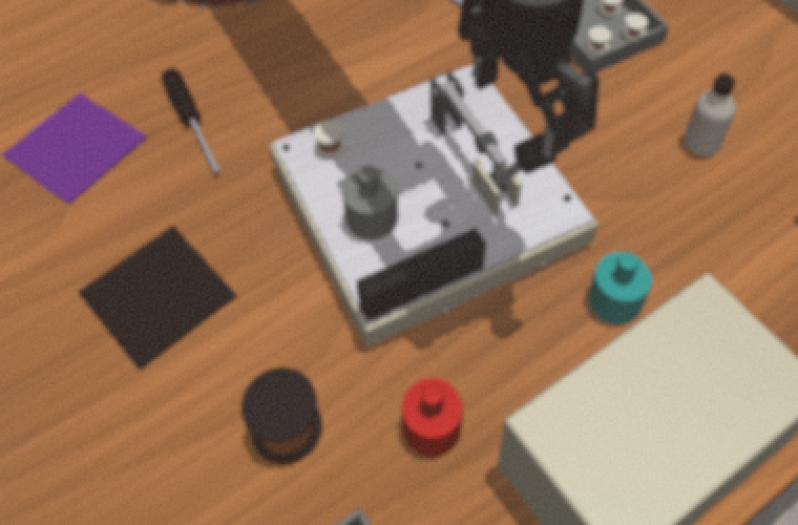

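View pics/c2.png

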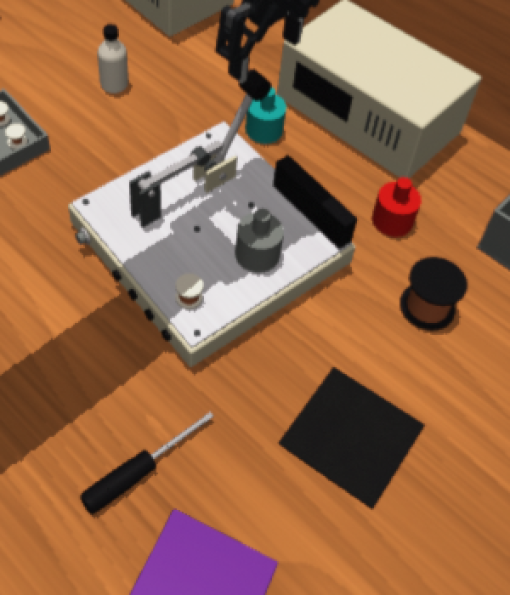

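View pics/wrist0.png

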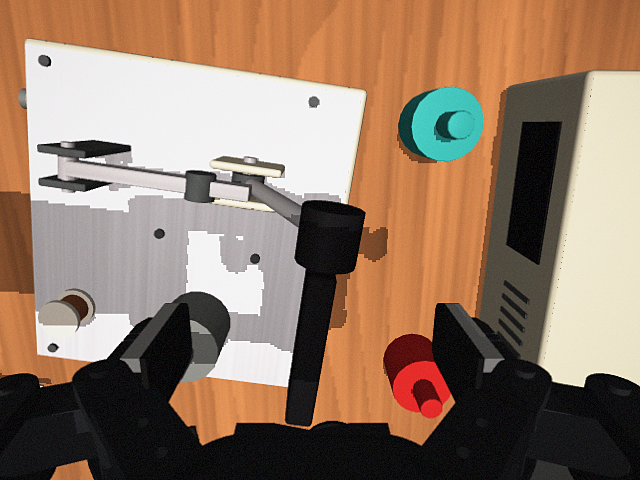

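The pictures show the grey cap on the deck at the right, the catch level in front of the lever, and the black mat to the right (−y) of the winder. The purple square is a look-alike. Next I fit the winder pose, the cap and the mat.

```bash
cat > fit.py <<'E'
from h import *
from scipy.optimize import least_squares
np.set_printoptions(precision=4,suppress=True)
o=ctrl.get_obs(); P={n:ctrl.get_image(n) for n in ['scene','side','wrist']}
sc=lambda u,v:(u/2.1+120,v/2.1+180); sd=lambda u,v:(u/1.7+220,v/1.7+130)
FL,FR,BR,BL=(-.13,.135,.05),(-.13,-.135,.05),(.13,-.135,.05),(.13,.135,.05)
M=[('scene',sc(272,148),FR),('scene',sc(368,325),BR),('scene',sc(597,222),BL),
('side',sd(70,207),FL),('side',sd(192,347),FR),('side',sd(354,250),BR),('side',sd(208,123),BL),
('wrist',(27,40),FL),('wrist',(366,92),BL),('wrist',(37,355),FR)]
def f(v):
    r=[]
    for n,uv,X in M:
        c,s=np.cos(v[2]),np.sin(v[2]); w=[v[0]+c*X[0]-s*X[1],v[1]+s*X[0]+c*X[1],X[2]]
        r+=list(proj(P[n],w,o)[0]-uv)
    return np.array(r)
s=least_squares(f,[.55,.05,0],loss='soft_l1'); print('winder',s.x); print(f(s.x).reshape(-1,2).round(1).tolist())
v=s.x; c,sn=np.cos(v[2]),np.sin(v[2]); Rz=np.array([[c,-sn,0],[sn,c,0],[0,0,1]])
loc=lambda w:Rz.T@(w-[v[0],v[1],0])
def T(name,**k):
    w=tri([ray(P[n],uv,o) for n,uv in k.items()]); print(name,w,'winder frame',loc(w), 'res',[np.round(proj(P[n],w,o)[0]-uv,1).tolist() for n,uv in k.items()])
print('cap exp',Rz@[.02,-.075,.13]+[v[0],v[1],0])
T('knobtop',scene=sc(368,175),side=sd(264,215))
T('mat',scene=sc(157,296),side=sd(352.5,435))
for n,cs in [('scene',[(173,228),(235,297),(141,366),(80,293)]),('side',[(334,368),(423,425),(373,507),(280,441)])]:
    q=[at_z(P[n],(sc if n=='scene' else sd)(*u),.005) for u in cs]; print('mat',n,np.mean(q,0),[x[:2].round(3).tolist() for x in q])
print('disc',at_z(P['wrist'],(200,186),.11,o),loc(at_z(P['wrist'],(200,186),.11,o)))
T('grip',side=(361,183),wrist=(331,236))
print('bobbin',at_z(P['wrist'],(60,318),.078,o))
E
python3 fit.py
```

```text
winder [ 0.521  -0.0246 -0.1459]
[[-4.8, -3.5], [-4.1, 2.9], [-0.7, -0.1], [-0.5, -3.0], [1.3, 3.0], [4.3, -3.7], [11.4, -3.0], [-3.8, -2.0], [7.1, -0.5], [-0.5, 4.8]]
cap exp [ 0.5299 -0.1017  0.13  ]
knobtop [ 0.5288 -0.0963  0.1243] winder frame [ 0.0182 -0.0698  0.1243] res [[-0.2, 0.2], [-0.2, -0.2]]
mat [ 0.4484 -0.3166 -0.0045] winder frame [-0.0293 -0.2995 -0.0045] res [[-0.2, 0.1], [-0.2, -0.2]]
mat scene [ 0.4527 -0.3152  0.005 ] [[0.388, -0.266], [0.503, -0.251], [0.516, -0.363], [0.404, -0.381]]
mat side [ 0.4453 -0.3171  0.005 ] [[0.494, -0.252], [0.51, -0.367], [0.396, -0.384], [0.381, -0.267]]
disc [0.5503 0.0279 0.11  ] [0.0214 0.0562 0.11  ]
grip [0.6241 0.0216 0.1834] winder frame [0.0954 0.0607 0.1834] res [[5.0, -1.1], [-16.8, -14.1]]
bobbin [ 0.4206 -0.0831  0.078 ]
```

```bash
python3 -m jog '[1,-0.025,-0.024,0,0,0,0, 1,-0.025,-0.024,0,0,0,0, 1,-0.024,-0.024,0,0,0,0, 1,-0.024,-0.023,0,0,0,0, 1,0,0,0,0,0,0, 1,0,0,0,0,0,0]' 40
python3 - <<'E'
from h import *
np.set_printoptions(precision=4,suppress=True)
o=ctrl.get_obs(); p=ctrl.get_image('wrist'); cv2.imwrite('pics/w1.png',p['image']); print(o['tool_pos'],o['tool_rot'],o['opening'])
print([(np.round(b['box']).tolist(),round(b['p'],2)) for b in ctrl.boxes_of('cap',p)[:4]])
print('exp knob px',proj(p,[.529,-.098,.13],o))
print('grasp pt dirs', proj(p,[o['tool_pos']],o))
E
```

```text
t: 2.85
tool_pos: [0.5303, -0.0978, 0.2104]
tool_rot: [2.221, 2.221, 0.001]
contact_force: [-0.7, 0.4, -0.2]
opening: 0.0854
[ 0.5303 -0.0978  0.2104] [2.2213 2.2211 0.001 ] 0.08535384753034306
[([612.0, 13.0, 28.0, 25.0], 0.79), ([307.0, 218.0, 79.0, 86.0], 0.68)]
exp knob px [[312.6954 235.7295]]
grasp pt dirs [[316.5188 285.0025]]
```

View pics/w1.png

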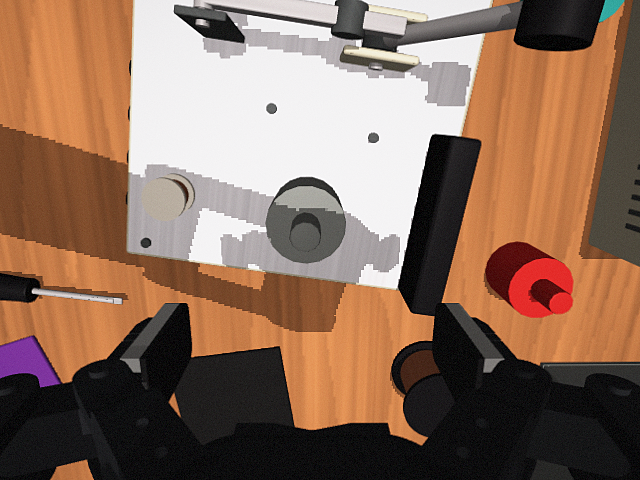

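The knob top is at (306, 236). The deck's front-right corner is near (128, 250), and the mat's far edge runs from (185, 358) to (280, 347).

```bash
python3 - <<'E'
from h import *
np.set_printoptions(precision=4,suppress=True)
o=ctrl.get_obs(); p=ctrl.get_image('wrist')
print('knob',at_z(p,(305.5,236),.13,o))
FR=at_z(p,(128,250),.05,o);BR=at_z(p,(399,290),.05,o);print('FR',FR,'BR',BR,'yaw',np.arctan2(*(BR-FR)[1::-1]),np.linalg.norm(BR-FR))
print('matcorner far back',at_z(p,(280,347),.005,o))
d=at_z(p,(350,19),.12,o); print('disc top',d)
E
```

```text
knob [ 0.5247 -0.0978  0.13  ]
FR [ 0.3752 -0.1322  0.05  ] BR [ 0.6036 -0.1682  0.05  ] yaw -0.1561003404313216 0.23121281421787038
matcorner far back [ 0.4964 -0.25    0.005 ]
disc top [0.5501 0.0267 0.12  ]
```

```bash
python3 -m jog '[1,0,-0.0055,0.02,0,0,0, 1,0,0,0.03,0,0,0, 1,0,0,0.03,0,0,0, 1,0,0,0.022,0,0,0, 0.4,0,0,0,0,0,0, 0.2,0,0,0,0,0,0, 0.0,0,0,0,0,0,0, 0,0,0,0,0,0,0, 0,0,0,0,0,0,0, 0,0,0,0,0,0,0]' 40
```

```text
t: 4.25
tool_pos: [0.5255, -0.0985, 0.1107]
tool_rot: [2.22, 2.22, 0.001]
contact_force: [-3.7, 0.4, 7.0]
opening: -0.0004
```

```bash
python3 - <<'E'
from h import *
p=ctrl.get_image('wrist'); q=ctrl.get_image('side');s=ctrl.get_image('scene')
a=p['image'][:,100:540]; b=cv2.resize(q['image'][180:330,300:440],None,fx=2.5,fy=2.5,interpolation=3)
cv2.imwrite('pics/w2.png',np.hstack([a[:,:],np.vstack([b,np.zeros((480-b.shape[0],b.shape[1],3),np.uint8)])]))
print(ctrl.get_obs()['wrist_torque'])
E
```

```text
[ 0.02903809  0.4901435  -0.02687694]
```

View pics/w2.png

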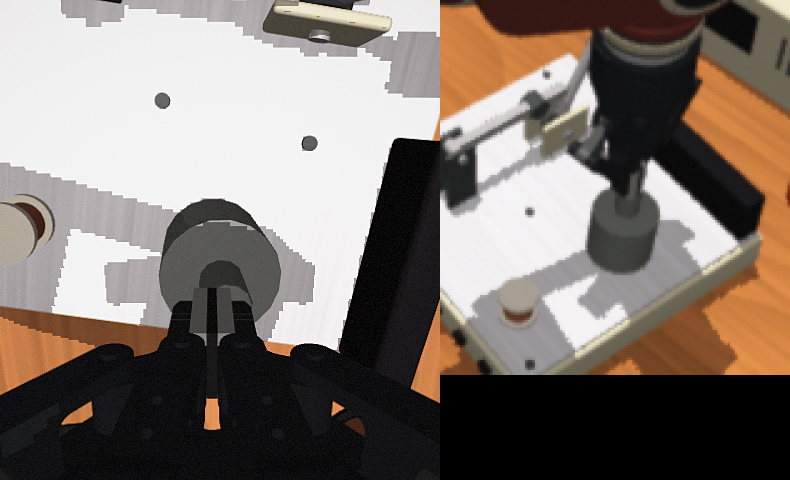

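```bash
python3 - <<'E'
from h import *
np.set_printoptions(precision=1,suppress=True)
o=ctrl.get_obs(); p=ctrl.get_image('wrist'); q=ctrl.get_image('side')
im=p['image'].copy(); a=np.linspace(0,2*np.pi,25)
def circ(c,r,z,col):
    for (I,pp,oo) in ((im,p,o),(qm,q,None)):
        cv2.polylines(I,[np.round(proj(pp,np.c_[c[0]+r*np.cos(a),c[1]+r*np.sin(a),0*a+z],oo)).astype(int)],True,col,1)
qm=q['image'].copy(); qm=qm
c=(.5247,-.0978)
circ(c,.01,.13,(0,0,255)); circ(c,.028,.10,(0,255,0)); circ(c,.028,.05,(255,0,0)); circ(o['tool_pos'][:2],.003,o['tool_pos'][2],(0,255,255))
A=cv2.resize(im[180:360,220:400],None,fx=2.2,fy=2.2,interpolation=2);B=cv2.resize(qm[210:310,325:425],(396,396),interpolation=2)
cv2.imwrite('pics/w3.png',np.hstack([A,B]))
E
```

```text
(no output)
```

View pics/w3.png

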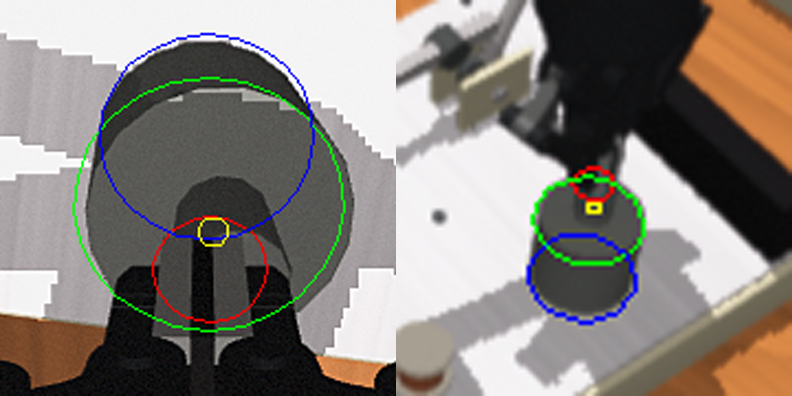

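```bash
python3 -m jog '[0.3,0,0,0,0,0,0, 0.6,0,0,0,0,0,0, 1,0,0,0,0,0,0, 1,0,0,0,0,0,0, 1,0,0,0,0,0,0]'; python3 -m jog '[1,0,0,-0.03,0,0,0, 1,0,0,-0.03,0,0,0, 1,0,0,-0.02,0,0,0, 1,0,0,0,0,0,0]'
python3 - <<'E'
from h import *
o=ctrl.get_obs(); p=ctrl.get_image('wrist'); b=p['image'].copy();s=ctrl.get_image('side')['image']
print(o['tool_pos'],ctrl.boxes_of('cap',p)[:3])
a=np.linspace(0,2*np.pi,25)
for c,r,z,col in [((.5247,-.0978),.01,.13,(0,0,255)),((.5247,-.0978),.028,.1,(0,255,0)),((.5247,-.0978),.028,.05,(255,0,0))]:
    cv2.polylines(b,[np.round(proj(p,np.c_[c[0]+r*np.cos(a),c[1]+r*np.sin(a),0*a+z],o)).astype(int)],True,col,1)
B=cv2.resize(s[210:310,325:425],(400,400),interpolation=2)
A=cv2.resize(b[130:330,220:420],(400,400),interpolation=2)
cv2.imwrite('pics/w4.png',np.hstack([A,B]))
E
```

```text
t: 5.12
tool_pos: [0.5242, -0.0979, 0.1077]
tool_rot: [-2.221, -2.221, 0.001]
contact_force: [-0.3, -0.1, -0.3]
opening: 0.0855
t: 5.62
tool_pos: [0.5255, -0.0983, 0.19]
tool_rot: [2.219, 2.219, 0.003]
contact_force: [0.0, -0.3, -0.6]
opening: 0.0856
[ 0.52553821 -0.09832647  0.19003538] [{'box': [547.0, 287.8, 96.2, 82.0], 'p': 0.97}, {'box': [548.3, 23.2, 11.8, 11.2], 'p': 0.4}]
```

View pics/w4.png

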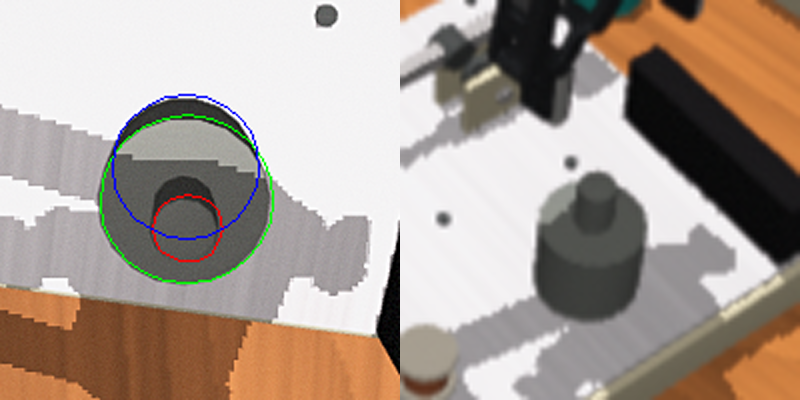

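The overlay fits the cap exactly, and the cap is upright and unmoved. So the fingers slipped upward off the short knob, because it only reached the tip half of the pads. I'll grasp the 56 mm body instead, with the knob sitting between the fingers (palm at z ≈ 0.138, above the knob top at 0.13).

```bash
python3 -m jog '[1,0,-0.001,0.03,0,0,0, 1,0,0,0.035,0,0,0, 1,0,0,0.035,0,0,0, 1,0,0,0.025,0,0,0, 1,0,0,0,0,0,0, 0.5,0,0,0,0,0,0, 0.3,0,0,0,0,0,0, 0.3,0,0,0,0,0,0, 0.3,0,0,0,0,0,0]' 35
```

```text
t: 6.9
tool_pos: [0.5249, -0.0985, 0.0651]
tool_rot: [2.219, 2.219, 0.002]
contact_force: [-0.6, -0.9, 6.1]
opening: 0.0544
```

```bash
python3 -m jog '[0.3,0,0,-0.01,0,0,0, 0.3,0,0,-0.015,0,0,0, 0.3,0,0,-0.02,0,0,0, 0.3,0,0,-0.02,0,0,0, 0.3,0,0,-0.015,0,0,0, 0.3,0,0,-0.01,0,0,0, 0.3,0,0,0,0,0,0]'
python3 - <<'E'
from h import *
s=ctrl.get_image('side');b=s['image']; c=ctrl.get_image('scene')['image']
print([(np.round(x['box']),x['p']) for x in ctrl.boxes_of('cap',s)[:3]])
cv2.imwrite('pics/w5.png',np.hstack([cv2.resize(b[180:310,310:440],(390,390),interpolation=2),cv2.resize(c[210:340,240:370],(390,390),interpolation=2)]))
E
```

```text
t: 7.78
tool_pos: [0.5239, -0.0982, 0.1542]
tool_rot: [2.22, 2.22, 0.001]
contact_force: [-0.0, -1.2, -1.0]
opening: 0.0544
[(array([376., 246.,  29.,  38.]), 0.89), (array([452., 251.,  27.,  37.]), 0.79)]
```

View pics/w5.png

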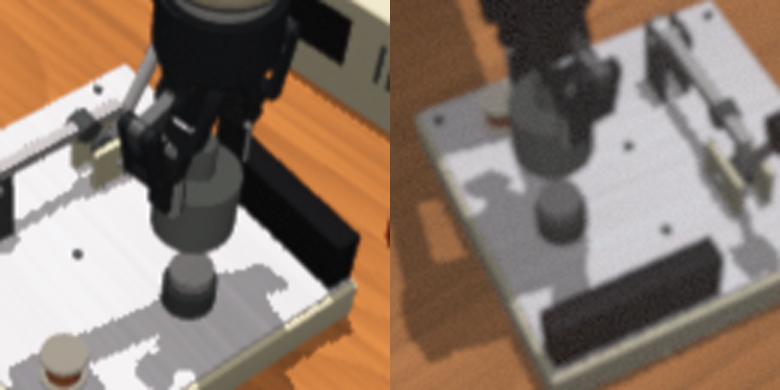

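The cap is held clear of the spindle with the rim at about 0.139. Now I carry it to the mat centre at (0.447, −0.317).

```bash
python3 -m jog '[0.3,-0.019,-0.007,0,0,0,0, 0.3,-0.032,-0.011,0,0,0,0, 0.3,-0.037,-0.013,0,0,0,0, 0.3,-0.037,-0.013,0,0,0,0, 0.3,-0.037,-0.013,0,0,0,0, 0.3,-0.032,-0.011,0.02,0,0,0, 0.3,-0.018,-0.007,0.03,0,0,0, 0.3,-0.007,-0.002,0.03,0,0,0, 0.3,0,0,0.02,0,0,0, 0.3,0,0,0.01,0,0,0]'
python3 -m jog '[0.3,0,0,0.01,0,0,0, 0.3,0,0,0.006,0,0,0, 0.3,0,0,0.003,0,0,0, 0.3,0,0,0.002,0,0,0, 0.3,0,0,0,0,0,0]'
```

```text
t: 9.18
tool_pos: [0.4458, -0.316, 0.0414]
tool_rot: [-2.219, -2.22, -0.0]
contact_force: [-0.0, -0.2, -0.7]
opening: 0.0544
t: 9.8
tool_pos: [0.4466, -0.3171, 0.0224]
tool_rot: [2.221, 2.221, 0.0]
contact_force: [-0.2, -0.9, -0.7]
opening: 0.0546
```

```bash
python3 -m jog '[0.3,0,0,0.001,0,0,0, 0.3,0,0,0.001,0,0,0, 0.3,0,0,0,0,0,0]'
python3 -m jog '[0.3,0,0,0.0005,0,0,0, 0.3,0,0,0.0005,0,0,0, 0.3,0,0,0,0,0,0]'
```

```text
t: 10.18
tool_pos: [0.4465, -0.3171, 0.0203]
tool_rot: [2.221, 2.221, 0.0]
contact_force: [0.1, -0.2, 0.3]
opening: 0.0543
t: 10.55
tool_pos: [0.4466, -0.3172, 0.0202]
tool_rot: [-2.221, -2.221, 0.0]
contact_force: [-3.5, 1.9, 6.9]
opening: 0.0545
```

```bash
python3 -m jog '[0.8,0,0,0,0,0,0, 1,0,0,0,0,0,0, 1,0,0,0,0,0,0, 1,0,0,-0.015,0,0,0, 1,0,0,-0.03,0,0,0, 1,0,0,-0.045,0,0,0, 1,0,0,-0.05,0,0,0, 1,0,0,-0.04,0,0,0, 1,0,0,-0.01,0,0,0]'
python3 -m jog '[1,0.02,0.006,0,0,0,0, 1,0.04,0.012,0,0,0,0, 1,0.05,0.015,0,0,0,0, 1,0.055,0.016,0,0,0,0, 1,0.055,0.016,0,0,0,0, 1,0.05,0.015,0,0,0,0, 1,0.045,0.014,0,0,0,0, 1,0.03,0.01,0,0,0,0, 1,0,0,0,0,0,0]'
python3 -m jog '[1,0,0,0,0,0,-10.2, 1,0,0,0,0,0,-10.2, 1,0,0,0,0,0,-10.2, 1,0,0,0,0,0,-10.2, 1,0,0,0,0,0,-10.2, 1,0,0,0,0,0,-10.2, 1,0,0,0,0,0,-10.2, 1,0,0,0,0,0,-10, 1,0,0,0,0,0,0]' 30
python3 - <<'E'
from h import *
np.set_printoptions(precision=4,suppress=True)
o=ctrl.get_obs(); p=ctrl.get_image('wrist'); b=p['image'].copy(); s=ctrl.get_image('side')
print(o['tool_pos'],R.from_rotvec(o['tool_rot']).as_matrix())
print([(np.round(x['box']),x['p']) for x in ctrl.boxes_of('catch_disc',p)[:3]],[(np.round(x['box']),x['p']) for x in ctrl.boxes_of('cap',s)[:4]])
print('disc exp',proj(p,[.5503,.0275,.12],o), 'cap exp side',proj(s,[.447,-.317,.045]))
cv2.imwrite('pics/w6.png',np.hstack([b[:,60:560],cv2.resize(s['image'][330:450,370:490],(300,300)).copy() if 0 else np.vstack([cv2.resize(s['image'][330:450,370:470],(300,360)),np.zeros((120,300,3),np.uint8)])]))
E
```

```text
t: 11.68
tool_pos: [0.448, -0.3183, 0.2142]
tool_rot: [2.216, 2.216, 0.0]
contact_force: [-0.1, 0.2, 0.4]
opening: 0.0858
t: 12.8
tool_pos: [0.5489, 0.031, 0.2063]
tool_rot: [-2.214, -2.223, 0.004]
contact_force: [-0.1, 0.2, -0.5]
opening: 0.0854
t: 13.92
tool_pos: [0.5492, 0.0278, 0.2075]
tool_rot: [-0.24, -3.129, 0.0]
contact_force: [-0.3, 0.5, -0.3]
opening: 0.0852
[0.5492 0.0278 0.2075] [[-0.9883  0.1522 -0.003 ]
 [ 0.1522  0.9883  0.0001]
 [ 0.003  -0.0003 -1.    ]]
[(array([315., 189.,  29., 195.]), 0.86)] [(array([377., 199.,  26.,  28.]), 0.67), (array([452., 251.,  27.,  37.]), 0.61), (array([431., 380.,  32.,  39.]), 0.57)]
disc exp [[313.7821 238.9333]] cap exp side [[431.1805 374.9953]]
```

View pics/w6.png

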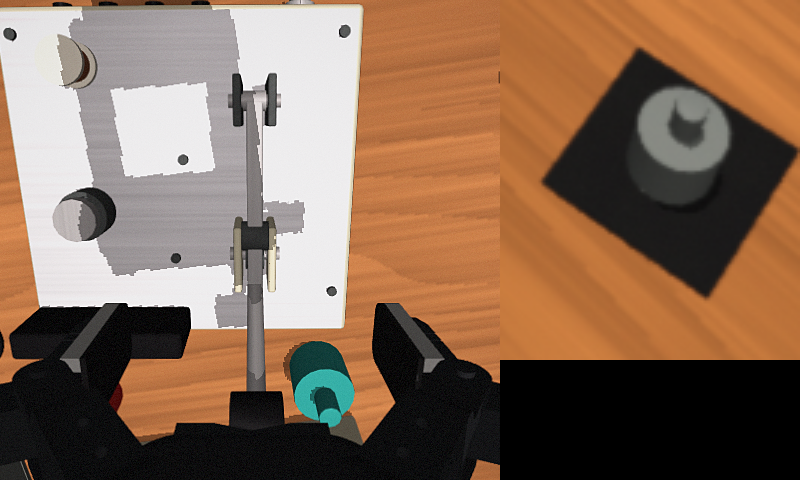

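The cap stands upright well inside the black mat. The disc shows at about (318, 235), within 2 mm of the expected spot. Descending to pinch it.

```bash
python3 -m jog '[1,0,0.001,0.03,0,0,0, 1,0,0,0.035,0,0,0, 1,0,0,0.03,0,0,0, 1,0,0,0.0165,0,0,0, 0.5,0,0,0,0,0,0, 0.3,0,0,0,0,0,0, 0.1,0,0,0,0,0,0, 0,0,0,0,0,0,0, 0,0,0,0,0,0,0]' 30
```

```text
t: 15.25
tool_pos: [0.5514, 0.0289, 0.0987]
tool_rot: [0.235, 3.131, -0.0]
contact_force: [-0.2, -1.1, 2.6]
opening: -0.0002
```

Opening reads 0 again with the disc at the fingertips. It looks as if the pads tilt when an object sits at the tips, so it needs to sit at the grasp point 19 mm back. I'll check from saved pictures how high the cream lever cheeks stand before going deeper.

```bash
python3 - <<'E'
from h import *
np.set_printoptions(precision=4,suppress=True)
s=ctrl.get_image('side'); p=ctrl.get_image('wrist')
M=R.from_euler('z',0).as_matrix()
o6=dict(tool_pos=[.5492,.0278,.2075],tool_rot=[-.24,-3.129,0])
sd=lambda u,v:(u/1.7+220,v/1.7+130)
v=[.521,-.0246];c,sn=np.cos(-.15),np.sin(-.15);Rz=np.array([[c,-sn,0],[sn,c,0],[0,0,1]])
loc=lambda w:Rz.T@(w-np.array([v[0],v[1],0]))
for a,b in [((236,157),(298,290)),((205,172),(298,217))]:
    rs=[ray(s,sd(*a)),ray(p,b,o6)]; w=tri(rs); print(w,loc(w),proj(s,w)-sd(*a))
for z in (.07,.08,.085,.09): print(z,loc(at_z(p,(298,217),z,o6)),loc(at_z(p,(332,290),z,o6)),'disc',loc(at_z(p,(318,235),.12,o6))) 
o=ctrl.get_obs(); print(o['contact_force'],o['tool_pos'])
b=p['image']; cv2.imwrite('pics/w7.png',np.hstack([cv2.resize(b[150:400,200:440],(480,500)),cv2.resize(s['image'][190:270,300:350],(310,496))[:496].copy() if 0 else cv2.resize(s['image'][180:270,290:346],(311,500))]))
E
```

```text
[0.5965 0.0087 0.089 ] [0.0696 0.0442 0.089 ] [[-0.0332  0.0194]]
[0.5427 0.0164 0.0948] [0.0153 0.0438 0.0948] [[-1.4093  0.4184]]
0.07 [0.018  0.0442 0.07  ] [0.0777 0.0706 0.07  ] disc [0.0185 0.0586 0.12  ]
0.08 [0.0157 0.0446 0.08  ] [0.0735 0.0701 0.08  ] disc [0.0185 0.0586 0.12  ]
0.085 [0.0146 0.0448 0.085 ] [0.0713 0.0698 0.085 ] disc [0.0185 0.0586 0.12  ]
0.09 [0.0135 0.0449 0.09  ] [0.0692 0.0696 0.09  ] disc [0.0185 0.0586 0.12  ]
[-0.2321 -1.1564  3.2593] [0.5514 0.0289 0.0987]
```

View pics/w7.png

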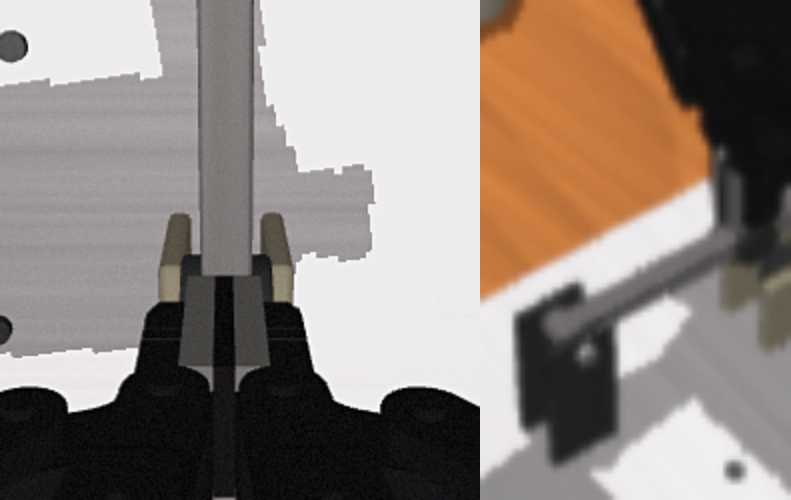

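The fingers are shut on top of the disc, not around it. Both misses fit true fingertips about 20 mm behind the stated TCP, so I'll open, go 19 mm deeper and close again.

```bash
python3 -m jog '[0.5,0,0,0,0,0,0, 1,0,0,0,0,0,0, 1,0,0,0,0,0,0, 1,0,0,0,0,0,0, 1,0,0,0.01,0,0,0, 1,0,0,0.009,0,0,0, 1,0,0,0,0,0,0]' 30
python3 -m jog '[0.5,0,0,0,0,0,0, 0.3,0,0,0,0,0,0, 0.1,0,0,0,0,0,0, 0.1,0,0,0,0,0,0, 0.1,0,0,0,0,0,0, 0.1,0,0,0,0,0,0]'
```

```text
t: 16.23
tool_pos: [0.5494, 0.0291, 0.0769]
tool_rot: [-0.235, -3.13, -0.0]
contact_force: [-0.5, -0.2, -1.0]
opening: 0.0855
t: 16.98
tool_pos: [0.5509, 0.0294, 0.0791]
tool_rot: [0.235, 3.132, 0.001]
contact_force: [-0.1, 2.2, 2.7]
opening: 0.0175
```

The disc is gripped (opening 17.5 mm against its 18 mm width). I carry it round the hinge in two calls, along an arc of radius 85 mm.

```bash
python3 -m jog '[0.1,0.001,0,-0.0135,0,0,0, 0.1,0.003,0,-0.013,0,0,0, 0.1,0.0055,0,-0.0125,0,0,0, 0.1,0.007,0,-0.0115,0,0,0, 0.1,0.009,0,-0.010,0,0,0, 0.1,0,0,0,0,0,0]'
```

```text
t: 17.73
tool_pos: [0.5238, 0.0333, 0.1395]
tool_rot: [-0.235, -3.131, -0.001]
contact_force: [-2.8, 4.7, -6.0]
opening: 0.017
```

```bash
python3 -m jog '[0.1,0.0105,0,-0.0085,0,0,0, 0.1,0.0115,0,-0.007,0,0,0, 0.1,0.013,0,-0.005,0,0,0, 0.1,0.0135,0,-0.003,0,0,0, 0.1,0.0135,0,-0.0005,0,0,0, 0.1,0.0135,0,0.0015,0,0,0, 0.1,0.013,0,0.0035,0,0,0, 0.1,0,0,0,0,0,0]'
python3 - <<'E'
from h import *
s=ctrl.get_image('side')
for t in ('catch','catch_disc','lever_arm'): print(t,[(np.round(x['box']),x['p']) for x in ctrl.boxes_of(t,s)[:3]])
v=np.array([.521,-.0246,0]);c,sn=np.cos(-.15),np.sin(-.15);Rz=np.array([[c,-sn,0],[sn,c,0],[0,0,1]])
for th in (0,1.2,1.6,1.9,2.2,2.9): print(th,proj(s,v+Rz@[-.064+.085*np.cos(th),.056,.11+.085*np.sin(th)]))
E
```

```text
t: 18.73
tool_pos: [0.439, 0.0458, 0.1615]
tool_rot: [0.235, 3.127, -0.001]
contact_force: [0.3, 3.8, 5.9]
opening: 0.0168
catch [(array([302., 231.,  10.,  24.]), 0.41)]
catch_disc [(array([430., 381.,  35.,  40.]), 0.57), (array([345., 259., 173., 174.]), 0.45)]
lever_arm [(array([362., 201.,  38.,  59.]), 0.87)]
0 [[338.08086105 222.27137568]]
1.2 [[317.22681199 207.27366256]]
1.6 [[303.2514106  212.42554234]]
1.9 [[292.62809952 219.51597165]]
2.2 [[283.15994842 228.60414252]]
2.9 [[270.74316471 251.86448896]]
```

```bash
python3 -m jog '[0.1,0.0125,0,0.0055,0,0,0, 0.1,0.0115,0,0.0075,0,0,0, 0.1,0.010,0,0.009,0,0,0, 0.1,0,0,0,0,0,0]'
python3 -m jog '[0.4,0,0,0,0,0,0, 1,0,0,0,0,0,0, 1,0,0,0,0,0,0, 1,0,0,-0.02,0,0,0, 1,0,0,-0.04,0,0,0, 1,0,0,-0.04,0,0,0, 1,0,0,0,0,0,0]'
python3 - <<'E'
from h import *
s=ctrl.get_image('side'); o=ctrl.get_obs(); p=ctrl.get_image('wrist')
for t in ('catch','catch_disc','lever_arm'): print(t,[(np.round(x['box']),x['p']) for x in ctrl.boxes_of(t,s)[:3]])
v=np.array([.521,-.0246,0]);c,sn=np.cos(-.15),np.sin(-.15);Rz=np.array([[c,-sn,0],[sn,c,0],[0,0,1]])
print(o['tool_pos'],Rz.T@(o['tool_pos']-v))
cv2.imwrite('pics/w8.png',np.hstack([cv2.resize(s['image'][130:350,230:450],(480,480)),cv2.resize(p['image'],None,fx=.48,fy=1)[:, :]]))
E
```

```text
t: 19.42
tool_pos: [0.4035, 0.0511, 0.1387]
tool_rot: [-0.235, -3.133, 0.001]
contact_force: [-5.7, 3.2, 10.9]
opening: 0.0169
t: 20.3
tool_pos: [0.4062, 0.0508, 0.2401]
tool_rot: [0.235, 3.126, -0.001]
contact_force: [0.1, 0.1, 0.8]
opening: 0.0854
catch [(array([282., 248.,  47.,  25.]), 0.95), (array([333., 302.,  18.,  22.]), 0.32)]
catch_disc []
lever_arm [(array([360., 202.,  42.,  61.]), 0.97)]
[0.40505768 0.05087725 0.23759473] [-0.12591959  0.05730352  0.23759473]
```

View pics/w8.png

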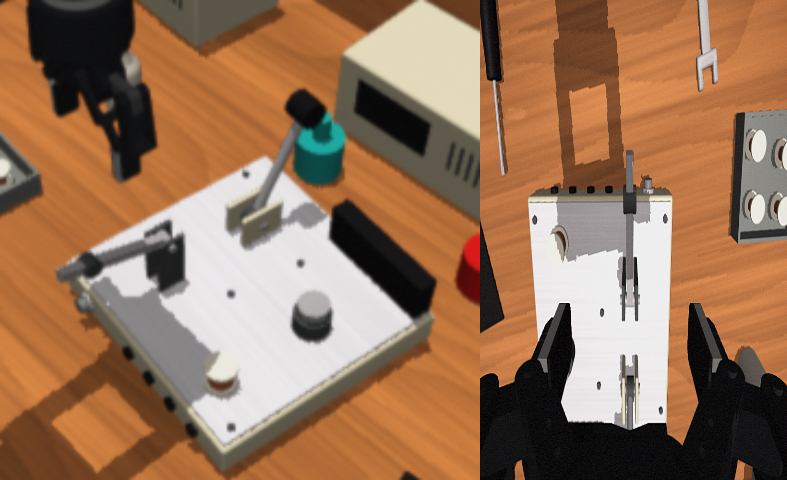

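The catch is flipped fully to the front and the bobbin has not moved. Locating the grip next.

```bash
python3 - <<'E'
from h import *
np.set_printoptions(precision=4,suppress=True)
s=ctrl.get_image('side'); c_=ctrl.get_image('scene'); o=ctrl.get_obs()
v=np.array([.521,-.0246,0]);c,sn=np.cos(-.15),np.sin(-.15);Rz=np.array([[c,-sn,0],[sn,c,0],[0,0,1]])
g=at_z(s,(370.2,179),.187); print('side',g,Rz.T@(g-v))
b=[(np.round(x['box']),round(x['p'],2)) for x in ctrl.boxes_of('lever_arm',c_)[:3]]; print(b)
# dark blob around the predicted grip in scene view
u=proj(c_,g)[0]; x,y=np.round(u).astype(int); print('scene pred',u)
im=c_['image'][y-22:y+22,x-22:x+22].max(2); n,l,st,ce=cv2.connectedComponentsWithStats((im<60).astype(np.uint8)); 
for i in range(1,n):
    if st[i,4]>40: uv=ce[i]+[x-22,y-22]; w=at_z(c_,uv,.187); print(st[i],uv,w,Rz.T@(w-v),'tri',tri([ray(s,(370.2,179)),ray(c_,uv)]))
d=np.array(g)-o['tool_pos']; print('to go, tool axes',R.from_rotvec(o['tool_rot']).as_matrix().T@d)
E
```

```text
side [0.634 0.019 0.187] [0.1052 0.06   0.187 ]
[(array([369., 257.,  31.,  25.]), 0.91)]
scene pred [373.7451 251.9987]
[ 14  15  17  16 177] [373.9548 252.8644] [0.6358 0.018  0.187 ] [0.1072 0.0593 0.187 ] tri [0.6349 0.0193 0.1857]
to go, tool axes [-0.2327  0.0027  0.047 ]
```

```bash
python3 -m jog '[1,-0.02,0,0,0,0,0, 1,-0.035,0,0,0,0,0, 1,-0.04,0,0,0,0,0, 1,-0.04,0.001,0,0,0,0, 1,-0.04,0.001,0,0,0,0, 1,-0.035,0,0,0,0,0, 1,-0.0235,0,0.02,0,0,0, 1,0,0,0.03,0,0,0, 1,0,0,0.03,0,0,0, 1,0,0,0,0,0,0]' 80
python3 -m jog '[0.5,0,0,0.002,0,0,0, 0.2,0,0,0,0,0,0, 0.15,0,0,0,0,0,0, 0.15,0,0,0,0,0,0, 0.15,0,0,0,0,0,0]'
```

```text
t: 21.95
tool_pos: [0.633, 0.0184, 0.1519]
tool_rot: [-0.235, -3.125, -0.0]
contact_force: [-0.1, 0.1, 0.7]
opening: 0.0854
t: 22.58
tool_pos: [0.6362, 0.017, 0.1561]
tool_rot: [0.236, 3.13, -0.003]
contact_force: [-1.3, -4.1, 6.1]
opening: 0.0263
```

```bash
python3 -m jog '[0.15,0.012,0,-0.005,0,0,0, 0.15,0.0125,0,-0.004,0,0,0, 0.15,0.0125,0,-0.0025,0,0,0, 0.15,0.013,0,-0.0015,0,0,0, 0.15,0.013,0,0,0,0,0, 0.15,0.013,0,0.0015,0,0,0, 0.15,0,0,0,0,0,0]'
python3 -m jog '[0.15,0.0125,0,0.0025,0,0,0, 0.15,0.0125,0,0.004,0,0,0, 0.15,0.012,0,0.005,0,0,0, 0.15,0,0,0,0,0,0]'
```

```text
t: 23.45
tool_pos: [0.5638, 0.0277, 0.1683]
tool_rot: [0.235, 3.121, -0.005]
contact_force: [7.3, -6.3, 1.2]
opening: 0.0264
t: 23.95
tool_pos: [0.5281, 0.0329, 0.1598]
tool_rot: [0.235, 3.119, -0.007]
contact_force: [3.0, -6.5, 11.7]
opening: 0.0263
```

```bash
python3 -m jog '[0.15,0.003,0,0.001,0,0,0, 0.15,0.003,0,0.001,0,0,0, 0.15,0,0,0,0,0,0]'; python3 -m jog '[0.15,0.004,0,0.0015,0,0,0, 0.15,0,0,0,0,0,0]';  python3 -m jog '[0.15,0.004,0,0.0015,0,0,0, 0.15,0,0,0,0,0,0]'
```

```text
t: 24.32
tool_pos: [0.5234, 0.0337, 0.1579]
tool_rot: [0.237, 3.116, -0.006]
contact_force: [6.0, -8.4, 10.1]
opening: 0.0265
t: 24.58
tool_pos: [0.5185, 0.0343, 0.1559]
tool_rot: [0.234, 3.119, -0.007]
contact_force: [3.7, -8.2, 10.5]
opening: 0.0263
t: 24.82
tool_pos: [0.5142, 0.035, 0.1539]
tool_rot: [0.233, 3.12, -0.007]
contact_force: [3.3, -7.1, 9.6]
opening: 0.026
```

```bash
python3 - <<'E'
from h import *
np.set_printoptions(precision=3,suppress=True)
o=ctrl.get_obs(); P={n:ctrl.get_image(n) for n in('side','scene','wrist')}
v=np.array([.521,-.0246,0]);c,sn=np.cos(-.15),np.sin(-.15);Rz=np.array([[c,-sn,0],[sn,c,0],[0,0,1]])
print('tcp local',Rz.T@(o['tool_pos']-v))
for n in P: print(n,[(np.round(x['box']),round(x['p'],2)) for x in ctrl.boxes_of('lever_arm',P[n])[:3]])
ims=[]
for n,w in (('side',110),('scene',110)):
    im=P[n]['image'].copy()
    u0=proj(P[n],v+Rz@[.02,.058,.16])[0].astype(int)
    S=4; cr=cv2.resize(im[u0[1]-60:u0[1]+60,u0[0]-48:u0[0]+48],None,fx=S,fy=S,interpolation=2)
    for a,col in ((-.45,(255,0,0)),(.2,(0,255,255)),(.45,(0,0,255))):
        X=[v+Rz@[.0495-.13*np.sin(a),.058+d,.07+.13*np.cos(a)] for d in(-.014,.014)]+[v+Rz@[.0495,.058,.07]]
        q=((proj(P[n],X)-(u0-[48,60]))*S).astype(int)
        cv2.line(cr,q[0].tolist(),q[1].tolist(),col,1); cv2.line(cr,((q[0]+q[1])//2).tolist(),q[2].tolist(),col,1)
        print(n,a,proj(P[n],X).mean(0))
    ims.append(cr)
cv2.imwrite('pics/w9.png',np.hstack(ims))
E
```

```text
tcp local [-0.016  0.058  0.154]
side [(array([337., 213.,  28.,  32.]), 0.63), (array([343., 273., 175., 148.]), 0.32)]
scene [(array([352., 238.,  24.,  59.]), 0.89)]
wrist [(array([311., 363.,  85., 109.]), 0.86)]
side -0.45 [363.21  195.668]
side 0.2 [342.272 204.078]
side 0.45 [333.999 210.729]
scene -0.45 [366.976 257.388]
scene 0.2 [352.942 235.957]
scene 0.45 [347.848 231.587]
```

View pics/w9.png

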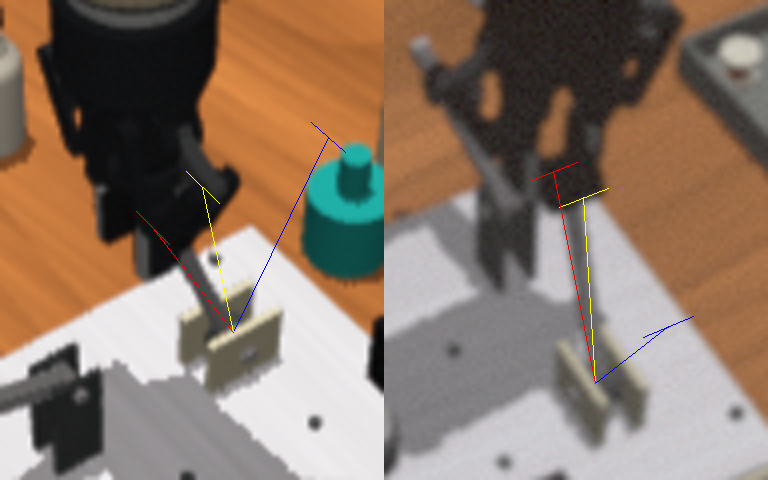

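```bash
cat > ang.py <<'E'
from h import *
np.set_printoptions(precision=3,suppress=True)
P={n:ctrl.get_image(n) for n in('side','scene')}
v=np.array([.521,-.0246,0]);c,sn=np.cos(-.15),np.sin(-.15);Rz=np.array([[c,-sn,0],[sn,c,0],[0,0,1]])
def off(n): return proj(P[n],v+Rz@[.02,.058,.16])[0].astype(int)-[48,60]
L={'side':[(190,260),(211,300)],'scene':[(195,220),(203,300)]}
N=[]
for n in L:
    r=[ray(P[n],np.array(q)/4+off(n)) for q in L[n]]; k=np.cross(r[0][1],r[1][1]); N.append((k/np.linalg.norm(k),r[0][0]))
    for q in L[n]:
        C,d=ray(P[n],np.array(q)/4+off(n)); C=Rz.T@(C-v); d=Rz.T@d; print(n,q,'on plane y=.057:',C+d*(.057-C[1])/d[1])
d=Rz.T@np.cross(N[0][0],N[1][0]); d*=np.sign(d[2]); d/=np.linalg.norm(d); print('dir',d,'a',np.arctan2(-d[0],d[2]))
E
python3 ang.py
```

```text
side (190, 260) on plane y=.057: [0.016 0.057 0.15 ]
side (211, 300) on plane y=.057: [0.032 0.057 0.11 ]
scene (195, 220) on plane y=.057: [0.022 0.057 0.179]
scene (203, 300) on plane y=.057: [0.036 0.057 0.129]
dir [-0.342  0.041  0.939] a 0.3496885843634936
```

Lever angle reads near the stop (a ≈ 0.35 ± 0.08, stop at 0.45). To separate "still moving" from "slipping at the stop", I'll nudge again and compare the barrel edge in the wrist view with the force.

```bash
cat > wr.py <<'E'
from h import *
import sys
o=ctrl.get_obs(); p=ctrl.get_image('wrist'); s=ctrl.get_image('scene'); np.save(sys.argv[1],p['image'])
g=cv2.cvtColor(p['image'],6)
print([(np.round(x['box'],1),round(x['p'],2)) for x in ctrl.boxes_of('lever_arm',p)[:1]+ctrl.boxes_of('lever_arm',s)[:1]])
print('rows 270..430 col 305-317',g[270:430:6,305:317].mean(1).astype(int)); print('row 340 cols 240..390',g[338:342,240:390:5].mean(0).astype(int)); print(o['contact_force'],o['wrist_torque'])
E
python3 wr.py a.npy; python3 -m jog '[0.15,0.004,0,0.0015,0,0,0, 0.15,0,0,0,0,0,0, 0.15,0,0,0,0,0,0]'; python3 wr.py b.npy
```

```text
[(array([311. , 361.7,  86.7, 109.8]), 0.92), (array([350.9, 240.3,  26.9,  61.8]), 0.56)]
rows 270..430 col 305-317 [168 167 204 231 201 165 179  39  43  55   7  10  12  12  12  15  17  21
  19  21  17  15  14  12   8 143 136]
row 340 cols 240..390 [ 14  16  14  70 111  23  12   9  13   6   9   7   9   8   5   8   7  10
  11  10   9  10   9  11  22 124   8  16  14  12]
[ 3.14310251 -7.63104254 10.02726794] [-1.41502846 -0.91677017  0.43187922]
t: 25.8
tool_pos: [0.5107, 0.0356, 0.1522]
tool_rot: [0.239, 3.119, -0.005]
contact_force: [5.5, -8.7, 7.1]
opening: 0.0259
[(array([351.4, 239.9,  25.1,  62.4]), 0.98)]
rows 270..430 col 305-317 [169 169 178 237 231 203 165 178  39  44  61   8  11  11  15  13  16  19
  18  21  17  16  13  13  12 162 142]
row 340 cols 240..390 [ 18  12  13  60 110  25  10  11  13   9  10  10   7  11   7   8  10   7
   7   5   3  13  14   9  20 129   9  17  14  10]
[ 5.45956587 -8.67209047  7.13520984] [-1.09956609 -1.37510632 -0.65828505]
```

```bash
python3 - <<'E'
import numpy as np,cv2
for f in('a.npy','b.npy'):
    g=cv2.cvtColor(np.load(f),6).astype(float)
    for c in (280,295,311,327,340):
        pr=g[290:440,c-3:c+4].mean(1); print(f,c,'first<100',290+np.argmax(pr<100),'first<25',290+np.argmax(pr<25),end=' | ')
    print()
E
```

```text
a.npy 280 first<100 330 first<25 330 | a.npy 295 first<100 290 first<25 330 | a.npy 311 first<100 307 first<25 308 | a.npy 327 first<100 330 first<25 330 | a.npy 340 first<100 330 first<25 330 | 
b.npy 280 first<100 331 first<25 332 | b.npy 295 first<100 290 first<25 332 | b.npy 311 first<100 313 first<25 314 | b.npy 327 first<100 331 first<25 331 | b.npy 340 first<100 331 first<25 332 |
```

Between the two frames the barrel edge moved only 1.5 px, against about 11 px if the lever had been stationary. So the lever still follows, without slipping and not yet at the stop. Pulling on.

```bash
cat > ed.py <<'E'
from h import *
o=ctrl.get_obs(); g=cv2.cvtColor(ctrl.get_image('wrist')['image'],6).astype(float)
print('edge',[290+int(np.argmax(g[290:440,c-3:c+4].mean(1)<25)) for c in(280,290,327,340)],np.round(o['contact_force'],1),np.round(o['tool_pos'],4))
E
python3 -m jog '[0.15,0.003,0,0.0015,0,0,0, 0.15,0,0,0,0,0,0, 0.15,0,0,0,0,0,0]'; python3 ed.py; python3 -m jog '[0.15,0.003,0,0.0015,0,0,0, 0.15,0,0,0,0,0,0, 0.15,0,0,0,0,0,0]'; python3 ed.py;
```

```text
t: 26.38
tool_pos: [0.5078, 0.0359, 0.1507]
tool_rot: [0.234, 3.119, -0.007]
contact_force: [3.7, -6.6, 7.1]
opening: 0.026
edge [333, 333, 333, 333] [ 3.7 -6.6  7.1] [0.5078 0.0359 0.1507]
t: 26.8
tool_pos: [0.5048, 0.0365, 0.1491]
tool_rot: [0.239, 3.119, -0.005]
contact_force: [5.7, -8.1, 6.7]
opening: 0.0264
edge [335, 335, 335, 335] [ 5.7 -8.1  6.7] [0.5048 0.0365 0.1491]
```

```bash
cat > st.py <<'E'
from h import *
np.set_printoptions(linewidth=200)
v=np.array([.521,-.0246,0]);c,sn=np.cos(-.15),np.sin(-.15);Rz=np.array([[c,-sn,0],[sn,c,0],[0,0,1]])
for n,rows,cols in (('side',(62,65,68,72,75),(38,64)),('scene',(55,60,65,70,75),(40,60))):
    p=ctrl.get_image(n); of=proj(p,v+Rz@[.02,.058,.16])[0].astype(int)-[48,60]; g=cv2.cvtColor(p['image'],6)
    cv2.imwrite('pics/z_%s.png'%n,p['image'])
    for r in rows: print(n,'row',r,'cols from',cols[0],g[of[1]+r,of[0]+cols[0]:of[0]+cols[1]])
E
python3 st.py; python3 - <<'E'
import cv2,numpy as np
w=cv2.cvtColor(cv2.imread('pics/w9.png'),6)
for r in (62,65,68,72,75): print('old side',r,w[r*4+2,38*4+2:64*4:4])
for r in (55,60,65,70,75): print('old scene',r,w[r*4+2,384+40*4+2:384+60*4:4])
E
```

```text
side row 62 cols from 38 [ 15  14  14  13  15  16  17  39  89 121 131 140 164 200 186 217 228 234 234 234 235 236 235 235 235 233]
side row 65 cols from 38 [ 14  13  15  17  25  50  69  80 134 210 230 235 236 232 145  86 101 203 233 236 235 233 234 235 236 236]
side row 68 cols from 38 [ 16  15  77 218 185  92  70  72  75  83 135 215 232 234 234 235 236 236 235 234 233 234 235 235 228 232]
side row 72 cols from 38 [226 231 235 235 233 233 228 185 100  71  72  75  85 141 214 230 232 231 215 225 217 204 179 128 112 171]
side row 75 cols from 38 [235 233 233 234 234 235 234 233 228 183 112  74  72  74  80 106 178 162 116 101  92  93  92  91 108 194]
scene row 55 cols from 40 [192 197 182 151 107  88  89 103 139 170 192 196 198 197 195 190 180 153 129 119]
scene row 60 cols from 40 [194 197 193 184 155 114  93 111 120 145 178 196 197 200 200 197 200 198 195 189]
scene row 65 cols from 40 [201 202 198 196 187 158 117 105 108 121 147 177 190 196 196 195 194 199 202 198]
scene row 70 cols from 40 [197 198 201 199 188 169 134 105 101 110 121 148 179 197 201 202 203 204 201 202]
scene row 75 
[... 469 characters left out ...]
234 234 234 232 233 233 233 234 219 121  70  71  74  88 150 216 228
 214 223 211 194 162 114 111 181]
old side 75 [234 233 233 233 234 234 235 233 232 233 226 164  77  68  76  74  83 114
 101  94  91  92  92  93 119 204]
old scene 55 [193 191 193 185 161 120  91  88  96 123 164 189 198 200 196 189 178 156
 127 114]
old scene 60 [196 195 196 195 184 159 115  90  88  99 226 168 193 199 201 197 201 198
 198 189]
old scene 65 [200 198 201 197 197 184 150 106  93  99 117 148 178 196 199 200 200 196
 201 199]
old scene 70 [202 199 199 201 197 197 178 140 107  97 107 124 160 192 199 202 201 201
 201 202]
old scene 75 [138 149 156 160 159 157 145 123 102  96 101 226 129 166 190 199 196 199
 197 202]
```

```bash
cat > ang2.py <<'E'
from h import *
np.set_printoptions(precision=3,suppress=True)
v=np.array([.521,-.0246,0]);c,sn=np.cos(-.15),np.sin(-.15);Rz=np.array([[c,-sn,0],[sn,c,0],[0,0,1]])
o=ctrl.get_obs(); N=[]
for n,rows,c0,c1 in (('side',(68,70,72,74),41,56),('scene',(56,60,64,68,71),42,54)):
    p=ctrl.get_image(n); of=proj(p,v+Rz@[.02,.058,.16])[0].astype(int)-[48,60]; g=cv2.cvtColor(p['image'],6).astype(float)
    q=[]
    for r in rows:
        w=np.clip(170-g[of[1]+r,of[0]+c0:of[0]+c1],0,None); k=int(np.argmax(w)); 
        i=np.arange(max(0,k-3),min(len(w),k+4)); q.append((of[0]+c0+(w[i]*i).sum()/w[i].sum(),of[1]+r))
    q=np.array(q); f=np.polyfit(q[:,1],q[:,0],1); print(n,'centres',q[:,0]-of[0],'slope',f[0])
    e=[ray(p,(np.polyval(f,y),y)) for y in(q[0,1],q[-1,1])]; k=np.cross(e[0][1],e[1][1]); N.append(k)
    l=[Rz.T@(C-v)+Rz.T@d*(.057-(Rz.T@(C-v))[1])/(Rz.T@d)[1] for C,d in e]; print('  a on plane',np.arctan2(l[1][0]-l[0][0],l[0][2]-l[1][2]),l)
d=Rz.T@np.cross(*N); d*=np.sign(d[2]); print('a two-view',np.arctan2(-d[0],d[2]),'F',o['contact_force'],o['tool_pos'],o['opening'])
E
python3 ang2.py; python3 -m jog '[0.15,0.003,0,0.0015,0,0,0, 0.15,0.003,0,0.0015,0,0,0, 0.15,0,0,0,0,0,0, 0.15,0,0,0,0,0,0]'; python3 ang2.py
```

```text
side centres [45.02  46.596 48.056 49.591] slope 0.7587691247351337
  a on plane 0.44698192584371055 [array([0.01 , 0.057, 0.145]), array([0.023, 0.057, 0.118])]
scene centres [45.87  46.527 47.327 48.065 48.144] slope 0.16147703470128025
  a on plane 0.37591717439961386 [array([0.012, 0.057, 0.166]), array([0.025, 0.057, 0.131])]
a two-view 0.44356311367904766 F [ 4.677 -8.189  6.667] [0.505 0.036 0.149] 0.026419171754497078
t: 27.55
tool_pos: [0.5032, 0.0366, 0.148]
tool_rot: [0.233, 3.107, -0.008]
contact_force: [17.9, -9.4, 4.3]
opening: 0.0259
side centres [44.549 45.993 47.581 49.089] slope 0.7604052250821426
  a on plane 0.4468512772168682 [array([0.009, 0.057, 0.146]), array([0.021, 0.057, 0.119])]
scene centres [45.44  46.29  47.041 47.763 47.358] slope 0.1426109091989286
  a on plane 0.3366718982674298 [array([0.011, 0.057, 0.165]), array([0.023, 0.057, 0.129])]
a two-view 0.4414920290554418 F [17.857 -9.444  4.274] [0.503 0.037 0.148] 0.025927323627000138
```

The force jumped from 5 to 18 N and the tool stopped advancing, with the measured lever angle at about 0.89. That is the front stop. Final check of everything else, then I hand in.

```bash
python3 -m jog '[0.15,0,0,0,0,0,0, 0.15,0,0,0,0,0,0, 0.15,0,0,0,0,0,0, 0.15,0,0,0,0,0,0]'; python3 - <<'E'
from h import *
s=ctrl.get_image('side'); c=ctrl.get_image('scene')
for t in ('cap','catch','bobbin','wire_spool','oil_bottle'):
    print(t,[(np.round(x['box']).tolist(),round(x['p'],2)) for x in ctrl.boxes_of(t,s)[:3]],[(np.round(x['box']).tolist(),round(x['p'],2)) for x in ctrl.boxes_of(t,c)[:2]])
E
python3 ang2.py | tail -1
```

```text
t: 28.15
tool_pos: [0.5032, 0.0366, 0.1479]
tool_rot: [0.233, 3.108, -0.008]
contact_force: [17.4, -9.2, 4.3]
opening: 0.0262
cap [([453.0, 251.0, 26.0, 35.0], 0.97), ([374.0, 199.0, 29.0, 28.0], 0.93), ([430.0, 379.0, 33.0, 40.0], 0.55)] [([416.0, 316.0, 28.0, 34.0], 0.76), ([192.0, 314.0, 32.0, 32.0], 0.68)]
catch [([281.0, 249.0, 51.0, 20.0], 0.93), ([343.0, 273.0, 178.0, 143.0], 0.44), ([338.0, 219.0, 21.0, 18.0], 0.32)] [([321.0, 202.0, 26.0, 39.0], 0.68)]
bobbin [([332.0, 302.0, 14.0, 22.0], 0.62)] [([277.0, 249.0, 12.0, 19.0], 0.48)]
wire_spool [([430.0, 378.0, 36.0, 38.0], 0.17)] [([256.0, 377.0, 39.0, 46.0], 0.91)]
oil_bottle [([286.0, 166.0, 16.0, 41.0], 0.91)] [([458.0, 234.0, 28.0, 38.0], 0.79)]
a two-view 0.4417070303219634 F [19.532 -9.069  2.922] [0.503 0.037 0.148] 0.02583341187232333
```

```bash
python3 -c "
from station import ctrl
print(ctrl.finish_job())"
```

```text
the job is handed in; nothing more can be done
None
```

The job is done and handed in at about 28 s. The cap stands open side down on the black mat, and the catch is flipped over to the front. The lever is held at its front stop, still gripped.

**What went wrong on the way:** my first tries at the cap's knob and at the catch disc closed on nothing. The fingertips seem to sit about 20 mm behind the stated TCP. I gripped the cap by its body instead and went deeper on the disc. Neither the cap nor the catch was disturbed by those tries.

**Last checks:**
- **Lever:** it is at about 0.89 of 0.9 rad by the two-view fit. The force rose from 5 to about 18 N and the tool stopped moving, which is the stop. The opening is 26 mm on the 28 mm grip and steady.
- **Cap:** it was upright well inside the mat when I viewed it, and the networks still find it there.
- **Catch:** it lies fully over to the front.
- **Bystanders:** the bobbin, wire spool and oil bottle are detected where they started. The side view's last wire-spool detection was a weak misread (p 0.17, on the cap), but the scene view shows the spool unmoved at 0.91.

**Checks that disagreed:** the scene view alone gave a lower lever angle, about 0.79 against 0.90 from the side view. The tool also travelled about 20 mm further than the lever's arc, so the grip probably shifted a little on the barrel before the stop.

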